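# Lengthen a tile-saw stand leg by one snap-button hole

## Task

The telescoping stand leg clamped on the plywood board is one hole too short. Press its brass snap button flush and slide the grey outer tube away from the rubber foot until the next hole, in its white end collar, comes over it, and the button springs fully out again; then let go. Work gently (never more than about two kilos of push), without forcing the leg or pushing hard against the locked button, and leave the things lying on the board where they are.

Things in the scene. Friction and masses are not known exactly. Their poses are not given: they have to be found in the camera images.
- rig: Plywood board 300 x 560 x 18 mm, its underside 12 to 24 mm above the bench, the leg held along it. Origin: centre of its underside, below the button; z up, y along the leg away from its black rubber foot (the lengthening direction), x across. A blue clamp at y -188 to -243 mm, up to 112 mm high, holds the fixed inner tube. Loose things lie 50 mm or more to the leg's sides, below 65 mm.
- sleeve (a joint): Slide along the rig's y (m) of the grey outer tube: 32 mm square, its flat top 5 mm lower than point button_place (+-8 mm), y -17 to +249 mm at the start, then a white end collar of the same width to about -80 mm with the next hole in it. 0 (+-1 mm) in the start hole, growing as the leg lengthens. The next hole is 41 to 59 mm from the start hole, towards the rubber foot. Friction about 2 N.
- button (a joint): Travel of the snap button (m): 0 fully out, locking the tube; 0.005 flush; 0.007 or more under the tube's 2 mm wall. Spring 3 N to start, 4 N at flush. Pressed flush, its round end is driven under the hole's edge as the tube is pushed along with 7 to 15 N; it then stays under the wall by itself until a hole comes over it, springs out there and stops the tube dead.
- spirit_level: Aluminium spirit level with yellow vial holder, 22 x 200 x 40 mm, loose on the board on the +x side; to be left alone. Origin at the centre of its underside.
- tile_offcut: Chipped white ceramic tile offcut about 60 x 100 x 8 mm, loose on the board's -x side; to be left alone. Origin at its underside.
- pencil: Flat red carpenter's pencil 14 x 165 x 7 mm, loose on the board's -x side; to be left alone. Origin at its underside.
- tape_roll: Roll of blue tape, 84 mm across, 24 mm high, loose on the board's +x side; to be left alone. Origin at its underside.
- grout_tin: Small green tin, 52 mm across, 45 mm high, loose on the board's -x side; to be left alone. Origin at its underside.
- button_place (a point): Usual place of the brass snap button's top, fixed to the rig, 103 mm above its origin; the leg sits up to 8 mm higher or lower in its clamp, and its button and tube with it. The button is a 12 mm ball-ended pin on the fixed inner tube, 5 mm proud of a 14 mm hole in the outer tube's flat top; a fingertip wider than the hole comes to rest on the tube's top when it is flush.
- stop_place (a point): Where, at the start, the pushing face of the orange thumb stop is (fixed to the rig, +-1 mm along it, +-8 mm in height): a ledge on the outer tube 28 mm wide across the leg, 9 mm thick, 18 mm high, facing the button 16 mm to +y of the start hole's centre; this point is 9 mm above the tube's top. A shut gripper pressing the button can push the tube to +y by it; it moves with the tube.

How it is judged:
By the outcome, as a careful person would: the job done as asked, in the order asked, and still so for the second after the job is handed in, with the robot touching nothing.
It also fails if it takes over 38 s, if anything falls off the work surface, if the arm or the gripper's body presses on something with over 40 N, if the wrist force passes 120 N, or if a joint passes its speed limit or range.

## Robot

A 6-joint arm with a two-finger parallel gripper is mounted at the origin on the work surface. World frame = base frame: x ahead of the robot, y to its left, z up, the work surface at z = 0. Lengths are in mm, angles in rad, forces in N, time in s.
With the tool pointing down it reaches from about 350 to 975 mm from the base axis. Payload 7.1 kg.
Tool frame: the origin (TCP) lies on the front face of the gripper's body, between the roots of the fingers; the fingertips stand 80 mm ahead of it and the grasp point (between the pads) lies 61 mm ahead of it (env.tips_ahead is the distance from the TCP to the fingertips, in mm); z points along the fingers, y is the line along which they close (so a half turn about z gives the same grasp; the last joint's range is limited). The gripper opens to 88 mm and grips with 3 to 60 N. Pads are 20 mm wide; open, the fingers measure 115 mm over their backs; the gripper's body (75 mm by 178 mm) begins 61 mm behind the grasp point.
Start: joints at [-1.153, 0.423, 1.63, -0, 1.089, -0.019], TCP at [264.416, -566.295, 302.675] pointing down, gripper open.
Joint ranges: [-3, 3], [-0.9, 2.11], [0.09, 2.58], [-1.31, 4.45], [0.11, 2.69], [-2.54, 2.54]. Speed limits (rad/s): [2.39, 2.39, 3.01, 3.14, 3.14, 3.14].

## Interface

Orientations are given as a unit quaternion [x, y, z, w].
In Python, from station import env, set_gripper, viewer, workorder gives the robot as it stands. Calls block until the motion is done:
- env.reach(position, orientation): joint-space move of the TCP to a pose.
- env.move_l(position, rot=None, rate=150, f_stop=None): straight line of the TCP; rot=None keeps the orientation; rate is the mean speed in mm/s. With f_stop (N) it stops when the force on the tool has changed by that much, and returns True; else False.
- env.move_joints(angles): joint-space move.
- set_gripper(opening): finger opening in mm; the grip force is fixed at half the most; returns when the fingers have stopped.
- env.hold(seconds).
- env.ik(position, orientation): joint angles nearest the present ones, or None.
- env.read_state(): the state.
- viewer.camera(name): name is "side" or "top"; returns the picture (400x640x3 uint8, blue, green, red); there is no depth.
- viewer.camera_params(name): a dict with "fx", "fy", "cx", "cy" (pixels), "pose" (4x4, takes a point from camera to world coordinates). Camera axes: x right, y up, looking along -z (the intrinsics and any distortion apply to the point x, -y, -z); pixel columns grow to the right and rows downward; lengths in mm; the calibration is good to about 2 mm. A picture is of the moment at which its call begins. camera_params takes no time and is no camera call.
A pose or a line that the arm cannot do raises env.IKError and nothing moves.
- workorder.sign_off(): hands the job in; it is judged then, once.
The state is a dict: "time_s": time; "qpos": joint angles; "dq": joint speeds; "tau": joint torques, N m; "tool_pos": TCP position; "orientation": TCP orientation; "force": force on the tool from outside, world axes, zero at the start; "wrist_torque": the same for the moment, N m; "width": finger opening in mm; "grip_force": force on a finger pad.
Only numpy, scipy, OpenCV 4.12 (cv2) and the standard library are available. Lean on these libraries where they do the work, as an engineer would, in place of code of your own. Each camera call takes 0.05 s, during which the arm holds its last target. There are 200 camera calls.

## Working session

There is one attempt and no reset: what is moved stays moved. The work goes in short steps, each a Python script; the robot and the scene stay as the last script left them, time stands still between calls to the robot, and variables do not carry over. Pictures are saved under pics/ and viewed, at most 10 in all, crops included, and the job is handed in when it is done.

```bash
mkdir -p pics; ls; python3 - <<'E'
from station import env, set_gripper, viewer, workorder
import cv2, numpy as np
np.set_printoptions(precision=4,suppress=True)
for n in ("top","side"):
    im=viewer.camera(n); cv2.imwrite(f"pics/{n}0.png",im)
    print(n,viewer.camera_params(n))
s=env.read_state(); print(s["time_s"],s["orientation"],s["tool_pos"],s["force"],s["width"])
E
```

```text
pics
top {'fx': 391.40384141684615, 'fy': 391.40384141684615, 'cx': 317.98754340760553, 'cy': 195.35860616079646, 'pose': array([[ -0.0298,   0.9741,  -0.2242, 393.7353],
       [ -0.9996,  -0.0283,   0.0097,   7.0994],
       [  0.0031,   0.2244,   0.9745, 885.3314],
       [  0.    ,   0.    ,   0.    ,   1.    ]])}
side {'fx': 365.0790327348336, 'fy': 365.0790327348336, 'cx': 323.599848474668, 'cy': 202.52306559035424, 'pose': array([[   0.9308,    0.2409,   -0.275 ,  373.0747],
       [  -0.3656,    0.6092,   -0.7037, -540.0404],
       [  -0.002 ,    0.7555,    0.6551,  603.6182],
       [   0.    ,    0.    ,    0.    ,    1.    ]])}
0.1 [ 0.9762  0.2167 -0.0002 -0.0007] [ 264.2801 -565.9377  301.9576] [-0.316  -0.2778  0.5409] 87.80986030711594
```

View pics/top0.png

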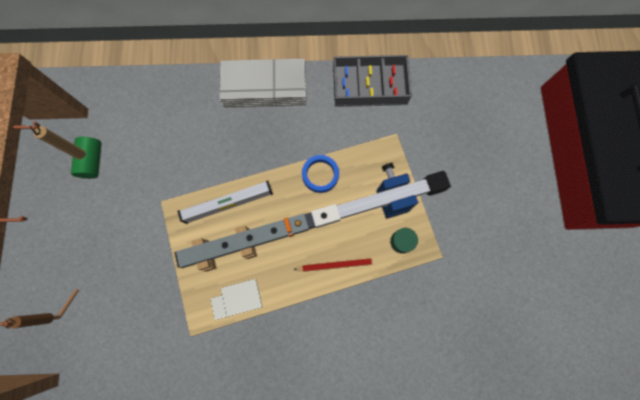

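View pics/side0.png

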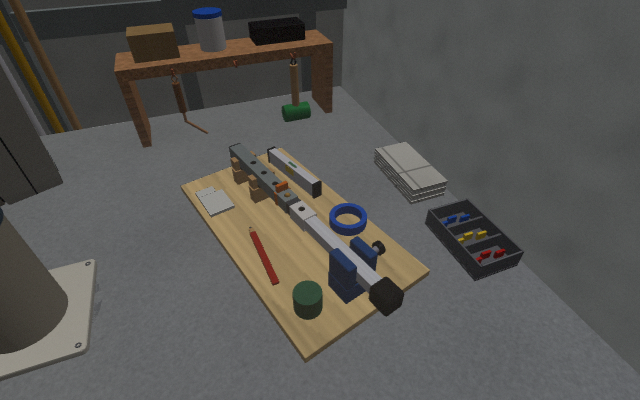

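The top view shows the foot at (437,183), the collar hole near (323,215), the button near (298,223) and the orange stop near (288,226). In the side view the stop is near (281,186) and the collar near (302,210). I'll measure these next.

```bash
cat > h.py <<'E'
import cv2, numpy as np
from station import env, set_gripper, viewer, workorder
np.set_printoptions(precision=2,suppress=True)
def ray(n,uv):
    p=viewer.camera_params(n); T=p["pose"]
    d=np.array([(uv[0]-p["cx"])/p["fx"],-(uv[1]-p["cy"])/p["fy"],-1.])
    d=T[:3,:3]@d; return T[:3,3],d/np.linalg.norm(d)
def onz(n,uv,z):
    o,d=ray(n,uv); return o+d*(z-o[2])/d[2]
def tri(a,b):
    A=np.zeros((3,3));B=np.zeros(3)
    for n,uv in (("top",a),("side",b)):
        o,d=ray(n,uv);M=np.eye(3)-np.outer(d,d);A+=M;B+=M@o
    x=np.linalg.solve(A,B)
    return x,[np.linalg.norm(np.cross(x-ray(n,u)[0],ray(n,u)[1])) for n,u in(("top",a),("side",b))]
E
python3 - <<'E'
from h import *
c={}
for n,(x,y,w,h) in {"top":(270,195,80,50),"side":(255,165,80,60)}.items():
    im=cv2.imread(f"pics/{n}0.png")
    hsv=cv2.cvtColor(im,cv2.COLOR_BGR2HSV)
    m=cv2.inRange(hsv,(4,150,90),(16,255,255)); m[:y]=0;m[y+h:]=0;m[:,:x]=0;m[:,x+w:]=0
    M=cv2.moments(m,True); c[n]=(M["m10"]/M["m00"],M["m01"]/M["m00"]); print(n,c[n],M["m00"])
    cr=cv2.resize(im[y:y+h,x:x+w],(640,640*h//w),interpolation=cv2.INTER_CUBIC)
    cv2.imwrite(f"pics/{n}crop.png",cr)
print(tri(c["top"],c["side"]))
a=cv2.imread("pics/topcrop.png");b=cv2.imread("pics/sidecrop.png")
v=np.vstack([a,b]);cv2.imwrite("pics/crop.png",cv2.resize(v,None,fx=.66,fy=.66)); print(v.shape)
# board corners in top image by hand-picked wood pixels -> hue mask
im=cv2.imread("pics/top0.png");hsv=cv2.cvtColor(im,cv2.COLOR_BGR2HSV)
m=cv2.inRange(hsv,(10,60,120),(28,200,255));m[:120]=0;m[:,:150]=0;m[:,460:]=0
k=max(cv2.findContours(cv2.morphologyEx(m,cv2.MORPH_CLOSE,np.ones((15,15))),0,2)[0],key=cv2.contourArea)
r=cv2.minAreaRect(k);P=np.array([onz("top",q,36) for q in cv2.boxPoints(r)])
print(P,np.linalg.norm(np.diff(P,axis=0),axis=1))
E
```

```text
top (287.3859649122807, 225.2280701754386) 57.0
side (281.05128205128204, 184.82051282051282) 39.0
(array([510.81,  61.23, 124.51]), [np.float64(0.3402543648568569), np.float64(0.3402543648567718)])
(880, 640, 3)
[[ 579.08  372.47   36.  ]
 [ 749.08 -198.98   36.  ]
 [ 444.49 -263.99   36.  ]
 [ 300.16  269.74   36.  ]] [596.21 311.45 552.91]
```

View pics/crop.png

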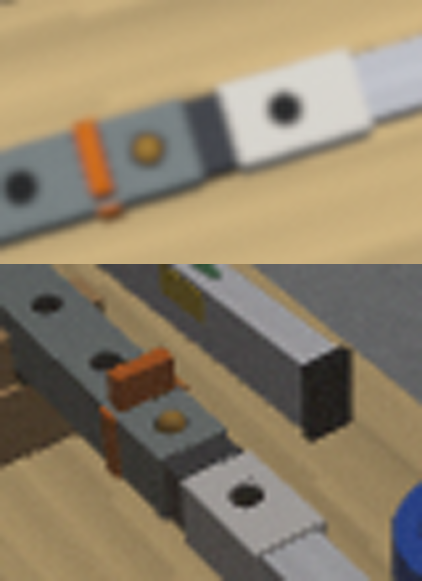

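Zoomed in, the button is at about (297.6,222.8) in the top view and (286.9,194.3) in the side view. The collar hole is at (323.6,215.1) and (301.2,208.5), and the orange stop is just on the +y side of the button. I'll triangulate these, then approach.

```bash
python3 - <<'E'
from h import *
im=cv2.imread("pics/top0.png")
b=tri((297.6,222.8),(286.9,194.3));h=tri((323.6,215.1),(301.2,208.5));g=tri((273.6,230.0),(274.9,182.9))
print("button",b,"\nhole",h,"\ngrey",g)
d=b[0]-h[0]; print(np.linalg.norm(d), np.degrees(np.arctan2(d[1],d[0])))
d=g[0]-h[0]; print(np.degrees(np.arctan2(d[1],d[0])))
# leg end holes in top view: dark blobs along the grey tube
z=b[0][2]
for uv in ((274,230),(249,238),(225,245),(323.6,215.1),(297.6,222.8)): print(onz("top",uv,z-4))
gm=cv2.cvtColor(im,cv2.COLOR_BGR2GRAY)
for c in ((249,238),(225,245),(274,230)):
    x,y=c;w=gm[y-5:y+6,x-6:x+7].astype(float);q=np.clip(w.min()+35-w,0,None);Y,X=np.mgrid[y-5:y+6,x-6:x+7]
    u=((q*X).sum()/q.sum(),(q*Y).sum()/q.sum());print(u,onz("top",u,z-4))
E
```

```text
button (array([516.97,  41.72, 111.58]), [np.float64(0.2224772221112324), np.float64(0.22247722211121473)]) 
hole (array([531.11, -10.68, 110.36]), [np.float64(0.08310979658657455), np.float64(0.08310979658647757)]) 
grey (array([504.09,  89.71, 111.02]), [np.float64(0.3172936830164455), np.float64(0.3172936830165624)])
54.29433789401943 105.09996712561538
105.06276156077571
[504.23  89.31 107.58]
[489.69 139.04 107.58]
[477.21 186.38 107.58]
[531.52 -10.74 107.58]
[517.38  41.93 107.58]
(np.float64(249.0374331550802), np.float64(237.349376114082)) [490.99 138.98 107.58]
(np.float64(224.4283305227656), np.float64(244.6593591905565)) [477.91 187.52 107.58]
(np.float64(273.3951048951049), np.float64(230.06293706293707)) [504.14  90.51 107.58]
```

```bash
cat >> h.py <<'E'
u=np.array([np.cos(np.radians(105)),np.sin(np.radians(105)),0])
B=np.array([517.2,41.9,0.])
Q=[np.cos(np.radians(52.5)),np.sin(np.radians(52.5)),0,0]
Z=np.array([0,0,1.])
def st(t=""):
    s=env.read_state();p=np.array(s["tool_pos"])-[0,0,env.tips_ahead]
    f=np.array(s["force"]);w=np.cross(u,Z)
    print(t,"t%.2f"%s["time_s"],"along %.2f across %.2f z %.2f"%((p-B)@u,(p-B)@w,p[2]),"F u %.1f w %.1f z %.1f"%(f@u,f@w,f[2]),"width %.1f"%s["width"])
    return s
E
python3 - <<'E'
from h import *
print(env.tips_ahead)
set_gripper(0)
T=B+2*u+[0,0,env.tips_ahead]
st("closed"); env.reach(T+[0,0,170],Q); st("above")
env.move_l(T+[0,0,135],rate=80); env.hold(.2); st("near")
cv2.imwrite("pics/near.png",cv2.resize(viewer.camera("side")[100:250,200:400],(800,600)))
print(env.move_l(T+[0,0,118],rate=30,f_stop=4)); st("lower")
E
```

```text
80.0
closed t1.44 along -522.06 across -401.57 z 222.68 F u 0.7 w 1.4 z -0.6 width 0.6
above t3.80 along 1.32 across 0.07 z 170.08 F u -0.5 w 0.0 z -0.2 width 0.0
near t4.59 along 1.95 across 0.30 z 135.48 F u -0.4 w -0.6 z -0.5 width 0.2
False
lower t5.36 along 2.00 across 0.02 z 117.92 F u -0.2 w -0.3 z 0.5 width 0.3
```

View pics/near.png

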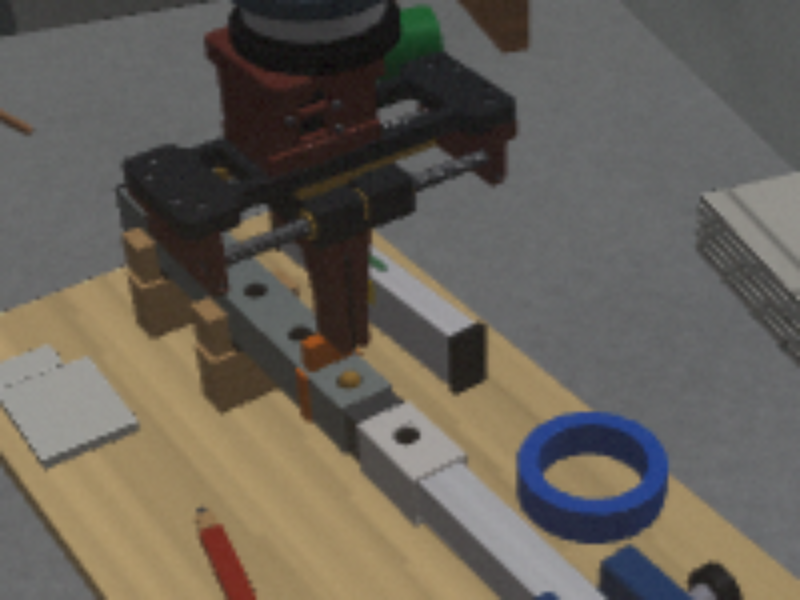

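The closed fingertip is centred over the leg, directly above the button at (348,380) and clear of the orange stop. It then came down below the stop's top without touching anything. Next I'll press the button.

```bash
python3 - <<'E'
from h import *
T=B+2*u+[0,0,env.tips_ahead]
print(env.move_l(T+[0,0,111.5],rate=20,f_stop=2.5)); st("touch")
print(env.move_l(T+[0,0,99],rate=12,f_stop=6)); st("press"); env.hold(.2); st("hold")
E
```

```text
True
touch t5.65 along 1.94 across 0.36 z 113.77 F u -0.3 w 1.1 z 4.3 width 0.5
True
press t6.17 along 1.92 across 0.36 z 110.87 F u -0.4 w -2.0 z 6.3 width 0.5
hold t6.38 along 1.94 across 0.36 z 110.85 F u -0.2 w -1.1 z 6.8 width 0.3
```

```bash
python3 - <<'E'
from h import *
T=B+2*u+[0,0,env.tips_ahead]
for z in (110.3,109.8,109.3,108.8,108.3,107.8,107.3):
    env.move_l(T+[0,0,z],rate=12); s=st(z)
    if s["force"][2]>8.5: break
env.hold(.2); st("hold")
E
```

```text
110.3 t6.62 along 1.96 across 0.24 z 110.83 F u -0.3 w -0.7 z 9.2 width 0.6
hold t6.83 along 1.95 across 0.21 z 110.79 F u -0.0 w -0.6 z 9.7 width 0.7
```

The tip is resting on the tube at z 110.8, with the button flush. Next I'll push along the leg.

```bash
python3 - <<'E'
from h import *
s0=B+[0,0,env.tips_ahead+110.3]
print(env.move_l(s0+9*u,rate=15,f_stop=6)); st("stop?")
for a in np.arange(0.5,8,.7):
    c=(np.array(env.read_state()["tool_pos"])-s0)@u if a==.5 else c
    env.move_l(s0+(c+a)*u,rate=15); s=st("%.1f"%(c+a))
    if -np.array(s["force"])@u>15: break
    if (np.array(s["tool_pos"])-s0)@u>13: break
E
```

```text
True
stop? t7.24 along 7.01 across 0.33 z 110.86 F u 0.1 w 0.1 z 3.7 width 0.4
7.5 t7.49 along 7.17 across 0.24 z 110.81 F u -1.8 w -0.8 z 9.2 width 0.6
8.2 t7.74 along 7.50 across 0.23 z 110.80 F u -4.4 w 0.2 z 9.0 width 0.7
8.9 t7.99 along 7.82 across 0.23 z 110.80 F u -7.0 w -1.6 z 8.6 width 0.5
9.6 t8.24 along 8.93 across 0.24 z 110.80 F u -2.5 w -0.5 z 9.7 width 0.4
10.3 t8.49 along 9.83 across 0.24 z 110.80 F u -1.7 w -1.0 z 9.2 width 0.5
11.0 t8.74 along 10.59 across 0.22 z 110.78 F u -2.0 w -1.9 z 9.3 width 0.2
11.7 t8.99 along 11.37 across 0.20 z 110.77 F u -2.4 w -1.4 z 9.5 width 0.8
12.4 t9.24 along 12.09 across 0.23 z 110.81 F u -1.7 w -1.3 z 8.9 width 0.2
13.1 t9.49 along 12.81 across 0.24 z 110.79 F u -1.9 w -0.8 z 7.7 width 0.3
13.8 t9.74 along 13.50 across 0.25 z 110.80 F u -1.3 w -1.7 z 9.0 width 0.7
```

The button went under the wall with a peak of about 7–8 N, and sliding friction is now about 2 N. I'll raise the tip slightly so it only pushes on the stop, and carry on until the tube locks.

```bash
python3 - <<'E'
from h import *
s0=B+[0,0,env.tips_ahead+113]
env.move_l(s0+13.8*u,rate=30); st("raised")
print(env.move_l(s0+45*u,rate=40,f_stop=9)); st("45")
print(env.move_l(s0+70*u,rate=15,f_stop=5)); st("lock?"); env.hold(.2); st("hold")
E
```

```text
raised t9.99 along 13.67 across -0.26 z 112.85 F u -1.4 w 0.8 z 1.2 width 0.5
False
45 t10.93 along 45.28 across 0.07 z 112.93 F u -0.1 w -0.3 z -0.8 width 0.4
True
lock? t11.91 along 59.04 across -0.00 z 112.89 F u -1.7 w -0.0 z 0.6 width 0.7
hold t12.11 along 58.87 across -0.40 z 112.48 F u -0.2 w 0.0 z -0.4 width 0.7
```

```bash
python3 - <<'E'
from h import *
s0=B+[0,0,env.tips_ahead+113]
print(env.move_l(s0+70*u,rate=10,f_stop=5.5)); st("again"); env.hold(.1); st()
E
```

```text
True
again t12.47 along 59.04 across -0.56 z 112.27 F u -0.8 w -0.5 z 1.3 width 0.5
 t12.57 along 59.01 across -0.63 z 112.14 F u -1.6 w -0.1 z -0.8 width 0.6
```

It stopped at the same place twice, so the tube looks locked. I'll back off, lift clear and look.

```bash
python3 - <<'E'
from h import *
s0=B+[0,0,env.tips_ahead]
env.move_l(s0+54*u+[0,0,115],rate=40); env.move_l(s0+54*u+[0,0,260],rate=150)
q=env.read_state()["qpos"]; q=list(q); q[0]+=0.9; env.move_joints(q); st("clear")
for n,(x,y,w,h) in {"top":(250,195,100,60),"side":(235,150,100,75)}.items():
    cv2.imwrite(f"pics/{n}end.png",viewer.camera(n))
    im=cv2.imread(f"pics/{n}end.png");c=cv2.resize(im[y:y+h,x:x+w],(440,440*h//w),interpolation=cv2.INTER_CUBIC)
    v=c if n=="top" else np.vstack([v,c])
cv2.imwrite("pics/endcrop.png",v)
E
```

```text
clear t15.62 along 467.87 across -162.13 z 259.05 F u -0.2 w 0.7 z 0.5 width 0.2
```

View pics/endcrop.png

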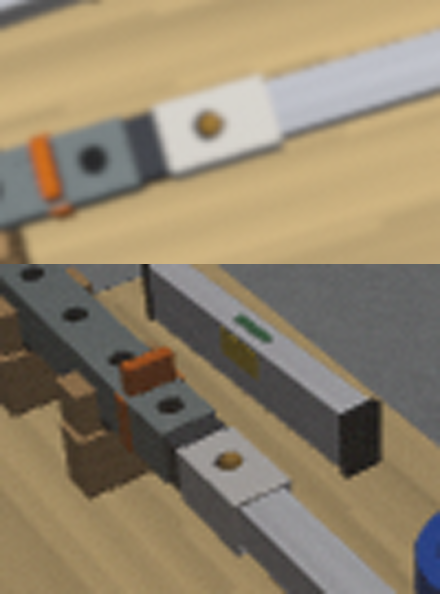

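View pics/sideend.png

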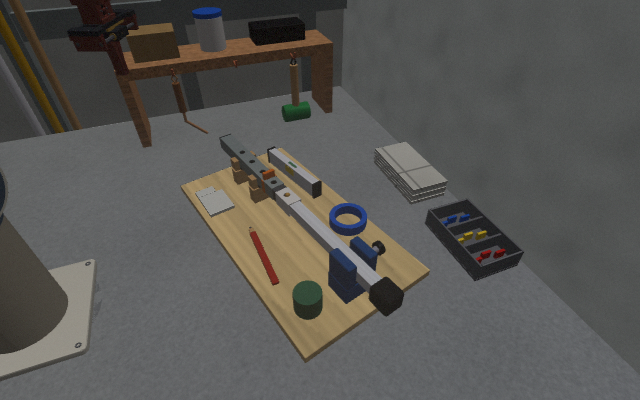

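The brass button now shows in the white collar hole at top-crop (208,124) and side-crop (229,460), and the loose things haven't moved. I'll compare how proud it stands before and after.

```bash
python3 - <<'E'
from h import *
row=[]
for n,(cx,cy) in {"top":(297,223),"side":(287,194)}.items():
    for k in ("0","end"):
        im=cv2.imread(f"pics/{n}{k}.png")
        x=im[cy-12:cy+13,cx-12:cx+13]
        row.append(cv2.resize(x,(300,300),interpolation=cv2.INTER_NEAREST))
        f=im[cy-6:cy+7,cx-6:cx+7].astype(float); q=np.clip(f[...,2]-f[...,0]-35,0,None)
        Y,X=np.mgrid[cy-6:cy+7,cx-6:cx+7]; print(n,k,(q*X).sum()/q.sum(),(q*Y).sum()/q.sum(),(q>0).sum(),q.sum())
cv2.imwrite("pics/cmp.png",np.vstack([np.hstack(row[:2]),np.hstack(row[2:])]))
E
```

```text
top 0 297.37529411764706 222.68 23 850.0
top end 297.25613079019075 222.641689373297 21 734.0
side 0 287.47503373819166 191.33333333333334 40 741.0
side end 288.9034749034749 192.1061776061776 24 518.0
```

View pics/cmp.png

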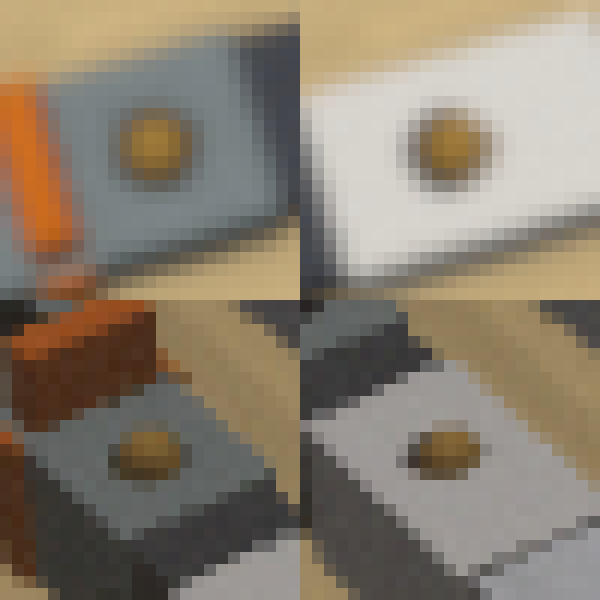

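```bash
python3 - <<'E'
from h import *
for k in ("0","end"):
    f=cv2.imread(f"pics/side{k}.png").astype(float)[190:200,281:294]
    d=f[...,2]-f[...,0]; print(d.astype(int))
    q=np.clip(d-12,0,None); q[:1]=0; q[:2,9:]=0; Y,X=np.mgrid[190:200,281:294]
    print((q*X).sum()/q.sum(),(q*Y).sum()/q.sum(),(q>0).sum())
E
```

```text
[[47 51 31 19  0  0 -3 -4 -2 -1 11 52 54]
 [29  2  0 -3 -2 -3 -2 -2 -2 -1 -1 11 52]
 [-1 -4 -2 -3  1 13 17 13  2 -3 -3 -2 13]
 [-1 -2 -2 -4 26 67 76 80 33  1 -3 -2 -2]
 [-3 -3 -4  7 51 72 71 69 60  7 -3 -2  0]
 [-2 -2 -2 13 42 51 55 56 59  6 -3 -4 -2]
 [-4 -2 -1 11 34 33 38 43 23 -1 -3 -4  0]
 [-1 -4 -2 -1 -2  5  7 -1 -2 -3 -2 -2 -3]
 [ 0 -3 -2 -3 -3 -2 -1 -3 -3 -2 -3 -3  0]
 [ 4  2 -3 -1 -2 -2 -2 -2 -4  1  0  3  1]]
286.96363636363634 194.1660606060606 26
[[ 7  7  6  7  7  7  5  7  7  6 17 52 54]
 [ 7  7  7  5  6  6  7  7  7  8  8 19 52]
 [ 5  7  8  7  8 21 22 18  7  7  6  8 18]
 [ 6  6  8  7 27 66 76 76 38  8  6  5  5]
 [ 5  7  6 11 51 68 70 69 61  8  7  6  5]
 [ 5  7  4 15 39 53 55 54 46  9  7  6  6]
 [ 7  7  6 13 28 32 35 26  7  8  7  6  7]
 [ 7  7  6  7  6  7  7  7  6  7  7  7  5]
 [ 7  7  5  5  5  6  5  6  6  4  8  7  6]
 [ 6  6  5  7  8  7  6  7  7  7  6  6  6]]
287.0656370656371 194.06821106821107 25
```

The top edge of the button's dome matches the start picture pixel for pixel, so it is fully out. I'll hand the job in.

```bash
python3 -c "
from station import workorder
print(workorder.sign_off())"
```

```text
the job is handed in; nothing more can be done
None
```

The leg is one hole longer: the button has sprung fully out in the collar's hole, pushes stayed around 10 N or less, the loose things look unmoved, and the job was handed in at about 16 s with the arm clear.

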